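Touch-test the hippo's glued pad by drawer light

ROBOT

A 6-joint arm with a two-finger parallel gripper is mounted at the origin on the work surface. World frame = base frame: x ahead of the robot, y to its left, z up, the work surface at z = 0. Lengths are in m, angles in rad, forces in N, time in s.
With the tool pointing down it reaches from about 0.3 to 0.825 m from the base axis. Payload 5.4 kg.
Tool frame: the origin (TCP) lies between the finger pads, 19 mm behind the fingertips; this is the grasp point; z points along the fingers, y is the line along which they close (so a half turn about z gives the same grasp; the last joint's range is limited). The gripper opens to 92 mm and grips with 3 to 60 N. Pads are 20 mm wide; open, the fingers measure 128 mm over their backs; the gripper's body (75 mm by 189 mm) begins 69 mm behind the grasp point.
Start: joints at [1.055, 0.158, 1.597, -0, 1.386, -0.21], TCP at [0.173, 0.548, 0.233] pointing down, gripper open.
Joint ranges: [-2.91, 2.91], [-0.94, 2.29], [0.18, 2.7], [-1.29, 4.43], [0.17, 2.64], [-3, 3]. Speed limits (rad/s): [2.57, 2.57, 3.14, 3.14, 3.14, 3.14].

INTERFACE

Orientations are given as a unit quaternion [x, y, z, w].
In Python, from cell import env gives the robot as it stands.
- The arm moves only by the tool carry_out, never from a script. Its argument "targets" is a list of rows, each a list of 2 entries, a list of its own where there are three numbers: the shift along the tool's x, y, z in m, then the turn about the tool's z in degrees. In form: [[[dx, dy, dz], roll], ...]. A call has 1 to 20 rows; each row is the pose to reach, as a shift and turn from the pose commanded when the call began, along the tool's axes at that moment; what a row does not reach only later rows make up. A row lasts 1/8 s, in which the tool goes at most 62.5 mm and 10.7 degrees, less where a joint would pass 70% of its speed; a pose out of reach is approached as far as the arm can. A call with a gripper value outside its range is refused whole. "grip" is the opening, from 0 (shut) to 1 (fully open), set as the call begins (left out, the last holds). The fingers move at their own pace and stop on an object; "squeeze" is the grip in N (left out, the last holds). Time passes only in rows, so rows that repeat a pose let the fingers close. It gives the time, the measured TCP pose, the force, the opening and the grip force at its end, in the units of the state.
- env.get_state(): the state, without advancing time (a new reading comes with each control period).
- env.capture(name): name is "side" or "top" or "wrist"; returns a dict with "image" (480x640x3 uint8, blue, green, red), "K" (3x3 intrinsics, pixels), "world_to_cam" (4x4, takes a point from world to camera coordinates); the wrist camera has in their place "mount" (4x4, takes a point from camera to tool coordinates, whose origin is the TCP and whose axes are the flange's). Camera axes: x right, y down, z forward; pixel columns grow to the right and rows downward; lengths in m; the calibration is good to about 2 mm. The wrist camera is an equidistant fisheye: a pixel r from the principal point sees the ray r / f radians off the axis. A picture is of the moment at which its call begins: read the wrist's pose just before it. There is no depth.
- env.close_job(): hands the job in; it is judged then, once.
The state is a dict: "time_s": time; "joint_pos": joint angles; "qvel": joint speeds; "joint_efforts": joint torques, N m; "ee_pos": TCP position; "ee_rot": TCP orientation; "ft_force": force on the tool from outside, world axes, zero at the start; "ft_torque": the same for the moment, N m; "opening": finger opening in m; "grip_force": force on a finger pad.
Only numpy, scipy, OpenCV 4.12 (cv2) and the standard library are available. Lean on these libraries where they do the work, as an engineer would, in place of code of your own. Each camera call takes 0.05 s, during which the arm holds its last target. There are 200 camera calls.

TASK

The round cream rubber pad newly glued to the wooden hippo's back should be set by now, so test it. Push the black toggle switch on the side of the toy drawer all the way over to its on side, towards the back of the drawer, to put on the drawer lamp; then rest the fingertips lightly on the cream pad for about a second and draw the hand well away. Pick nothing up, leave the hippo standing where it is, and do not touch the tractor, the mouse or the ducks.

Things in the scene. Friction and masses are not known exactly. Their poses are not given: they have to be found in the camera images.
- drawer: Open-topped pine drawer, fixed, 310 (x) x 440 (y) mm, 75 mm high, walls and floor 10 mm thick; on its -x side, turned to the robot, a front board 470 mm wide, 85 mm high, outer face at x = -167 mm, with two knobs. Origin: centre of the underside; +x to the drawer's back, +y to its left, z up. Toys stand on its floor, z = 10 mm. The lamp is inside the back wall (its glow is not simulated).
- switch (a joint): Black toggle on a 40 mm ledge outside the drawer's left (+y) wall, in rad: 0 = off, leaning 0.5 rad to the drawer's front; 1.0 = on, leaning 0.5 rad to its back (+x). Starts at 0 to 0.2, stays where left, light friction (1 to 2 N at the ball). Pivot axis along the drawer's y at x = 0, y = 250, z = 62 mm in the drawer's frame; black housing 70 (x) x 50 (y) mm below it, top at z = 65 mm.
- switch_tip (a point): Centre of the black ball, 13 mm in radius, at the end of the toggle switch, 50 mm from the pivot; about 106 mm above the worktop at either end of its swing, 112 mm in the middle.
- hippo: Lacquered dark-brown wooden hippo, loose, about 0.22 kg, 104 mm long, 48 mm wide, standing on four short legs. Origin: between the feet on its underside; head towards its -x, z up. The back is flat-topped at z = 64 mm; the head reaches to 63 mm.
- pad: Round cream rubber pad, a disc 26 mm across and 10 mm thick that stands proud on top of the hippo's back and stays fixed to it; it is the highest part of the hippo. Origin: centre of its underside, so the surface to touch is 10 mm above it (74 mm above the hippo's feet); z up. Springy: gives about 0.8 mm per N, straight down, up to 8 mm. More than 15 N is too hard.
- tractor: Green die-cast toy tractor with black wheels, loose, 90 mm long, 60 mm wide, 64 mm high, front towards its -x. Origin: centre of its underside. Not to be touched.
- mouse: Chrome wind-up mouse with a brass key on its back, loose, 90 mm long with its tail, 36 mm wide, 55 mm high to the top of the key, nose towards its -x. Origin: centre of its underside. Not to be touched.
- duck_a: Orange rubber bath duck with a red beak, loose, 78 mm long, 68 mm wide, 64 mm high, beak towards its -x. Origin: centre of its underside. Not to be touched.
- duck_b: Second orange rubber bath duck, same as duck_a. Not to be touched.
Things that resemble listed ones, but are neither listed nor needed, are in the scene too. Leave any blue look-alike of the hippo alone.

How it is judged:
By the outcome, as a careful person would: the job done as asked, in the order asked, and still so for the second after the job is handed in, with the robot touching nothing.
It also fails if it takes over 48 s, if anything falls off the work surface, if the arm or the gripper's body presses on something with over 40 N, if the wrist force passes 120 N, or if a joint passes its speed limit or range.

## Working session

There is one attempt and no reset: what is moved stays moved. The work goes in short steps, Python scripts to look and compute and a tool call to move; the robot and the scene stay as the last step left them, time stands still between calls to the robot, and variables do not carry over. Pictures are saved under pics/ and viewed, at most 10 in all, crops included, and the job is handed in when it is done.

Besides the shell and the picture viewer there is one more tool, called after "Call:" as name(argument=value, ...) on one line, values as JSON. carry_out: Moves the arm, as the interface text tells. Its arguments: {"type":"object","properties":{"targets":{"type":"array"},"grip":{"type":"number"},"squeeze":{"type":"number"}},"required":["targets"]}

```bash
mkdir -p pics; python3 - <<'E'
from cell import env
import cv2,numpy as np,pickle
s=env.get_state();print({k:np.round(s[k],3) for k in('time_s','ee_pos','ee_rot','opening','ft_force')})
D={}
for n in('top','side','wrist'):
    D[n]=env.capture(n);cv2.imwrite(f'pics/{n}0.png',D[n]['image'])
    print(n,[ (k,np.round(v,3).tolist()) for k,v in D[n].items() if k!='image'])
pickle.dump((s,D),open('d0.pkl','wb'))
E
```

```text
{'time_s': np.float64(0.0), 'ee_pos': array([0.173, 0.548, 0.232]), 'ee_rot': array([ 0.152,  0.988, -0.001, -0.   ]), 'opening': np.float64(0.092), 'ft_force': array([-0.276, -0.179, -0.338])}
top [('K', [[592.86, 0.0, 318.39], [0.0, 592.86, 235.174], [0.0, 0.0, 1.0]]), ('world_to_cam', [[0.144, -0.99, -0.006, -0.024], [-0.969, -0.139, -0.206, 0.677], [0.203, 0.035, -0.979, 0.91], [0.0, 0.0, 0.0, 1.0]])]
side [('K', [[486.247, 0.0, 318.967], [0.0, 486.247, 242.15], [0.0, 0.0, 1.0]]), ('world_to_cam', [[0.893, -0.449, 0.001, -0.581], [-0.234, -0.468, -0.852, 0.239], [0.383, 0.761, -0.523, 0.671], [0.0, 0.0, 0.0, 1.0]])]
wrist [('K', [[371.648, 0.0, 322.689], [0.0, 371.648, 235.715], [0.0, 0.0, 1.0]]), ('mount', [[-0.0, -0.968, -0.252, 0.072], [1.0, -0.0, -0.001, 0.001], [0.001, -0.252, 0.968, -0.152], [0.0, 0.0, 0.0, 1.0]])]
```

View pics/top0.png

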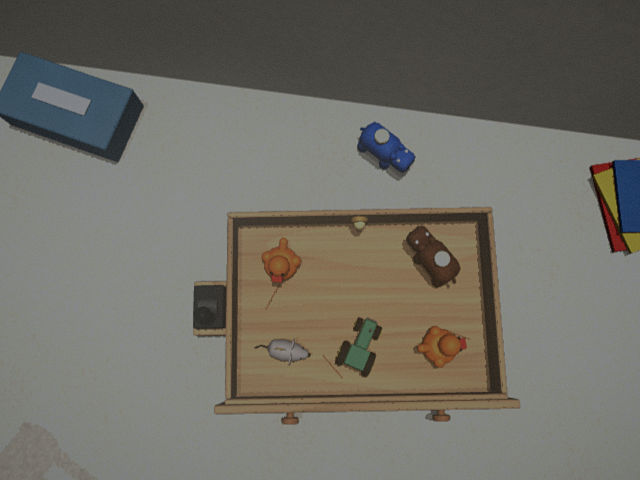

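View pics/side0.png

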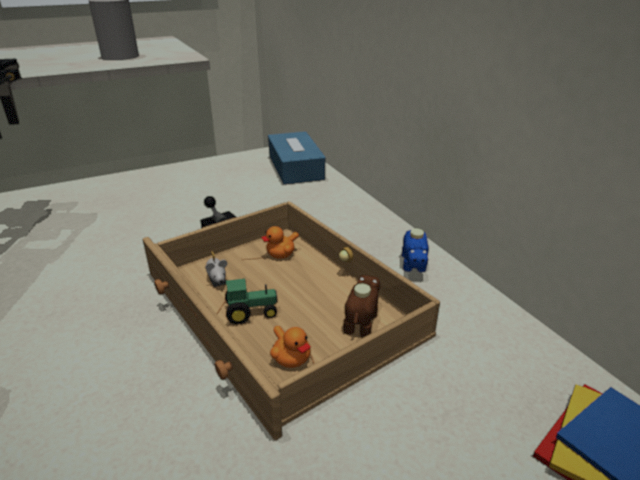

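The top view shows the brown hippo at about (432,258) with its cream pad at (442,259). The toggle is left of the drawer at (208,308), with its ball near (205,315). There are two pads: the one at (442,259) on the dark-brown hippo inside the drawer fits the description, while the one at (382,137) sits on the blue look-alike. I'll measure and confirm with a crop.

```bash
cat >h.py <<'E'
import numpy as np,cv2
def ray(c,p):
    T=c['world_to_cam'];R,t=T[:3,:3],T[:3,3]
    return -R.T@t, R.T@np.linalg.inv(c['K'])@np.array([p[0],p[1],1.])
def onz(c,p,z):
    o,d=ray(c,p);return o+d*(z-o[2])/d[2]
def tri(a,p,b,q):
    (o1,d1),(o2,d2)=ray(a,p),ray(b,q)
    s=np.linalg.lstsq(np.c_[d1,-d2],o2-o1,rcond=None)[0]
    x,y=o1+s[0]*d1,o2+s[1]*d2;return (x+y)/2,np.linalg.norm(x-y)
def proj(c,P):
    T=c['world_to_cam'];v=c['K']@(T[:3,:3]@np.asarray(P)+T[:3,3]);return v[:2]/v[2]
def blob(im,lo,hi,box):
    x0,y0,x1,y1=box;h=cv2.cvtColor(im[y0:y1,x0:x1],cv2.COLOR_BGR2HSV)
    n,l,s,c=cv2.connectedComponentsWithStats(cv2.inRange(h,lo,hi))
    i=1+s[1:,4].argmax();return c[i]+[x0,y0],s[i]
E
python3 - <<'E'
from h import *
import pickle
s,D=pickle.load(open('d0.pkl','rb'));T,S=D['top'],D['side']
p,a=blob(T['image'],(15,20,120),(40,150,255),(425,245,460,275));q,b=blob(S['image'],(15,20,110),(40,150,255),(350,280,375,300))
print('pad',p,a,q,b);print(tri(T,p,S,q),onz(T,p,.084),onz(S,q,.084))
m,a=blob(T['image'],(0,0,0),(180,255,25),(190,280,228,335));n,b=blob(S['image'],(0,0,0),(180,255,50),(203,195,218,208))
print('ball',m,a,n,b);print(onz(S,n,.107))
# drawer corners: rim outer corners z=.075 back, left/right; 
for pt in((229,212),(493,208)):print('back',onz(T,pt,.075))
for pt in((215,411),(519,406)):print('front',onz(T,pt,.085))
t=T['image'];A=cv2.resize(t[205:305,395:495],(500,500),interpolation=3);B=cv2.resize(t[265:345,180:260],(300,300),interpolation=3)
C=cv2.resize(S['image'][190:240,190:240],(200,200),interpolation=3)
o=np.zeros((500,800,3),np.uint8);o[:,:500]=A;o[:300,500:]=np.clip(B*2.,0,255);o[300:,500:700]=C;cv2.imwrite('pics/crop.png',o)
E
```

```text
pad [454.43661972 250.74647887] [ 20   0  15  19 142] [359.58031088 287.14507772] [  0   0  21  15 193]
(array([ 0.66326369, -0.14214898,  0.09609495]), np.float64(0.022794295624872864)) [ 0.67675159 -0.14908629  0.084     ] [ 0.6596081  -0.12788336  0.084     ]Traceback (most recent call last):
  File "<stdin>", line 6, in <module>
  File "h.py", line 16, in blob
    i=1+s[1:,4].argmax();return c[i]+[x0,y0],s[i]
        ~~~~~~~~~~~~~~^^
ValueError: attempt to get argmax of an empty sequence
```

```bash
python3 - <<'E'
from h import *
import pickle
s,D=pickle.load(open('d0.pkl','rb'));T,S=D['top'],D['side']
hv=lambda c,x,y:cv2.cvtColor(c['image'],cv2.COLOR_BGR2HSV)[y,x]
print(hv(T,442,259),hv(T,456,248),hv(S,363,290),hv(S,352,284),hv(T,205,315),hv(S,210,202),hv(S,203,195),hv(T,215,300))
for pt in((229,212),(493,208)):print('back',onz(T,pt,.075))
for pt in((215,411),(519,406)):print('front',onz(T,pt,.085))
t=T['image'];A=cv2.resize(t[205:305,395:495],(500,500),interpolation=3);B=cv2.resize(t[265:345,180:260],(300,300),interpolation=3)
C=cv2.resize(S['image'][190:240,190:240],(200,200),interpolation=3)
o=np.zeros((500,800,3),np.uint8);o[:,:500]=A;o[:300,500:]=np.clip(B*2.,0,255);o[300:,500:700]=C;cv2.imwrite('pics/crop.png',o)
E
```

```text
[ 45   7 139] [ 19  87 132] [ 37  34 173] [ 18 101 166] [30 22 47] [90 12 21] [ 35  18 171] [18 21 62]
back [0.690593   0.22560095 0.075     ]
back [ 0.75957597 -0.20712381  0.075     ]
front [0.37527485 0.19008187 0.085     ]
front [ 0.44969048 -0.27008593  0.085     ]
```

View pics/crop.png

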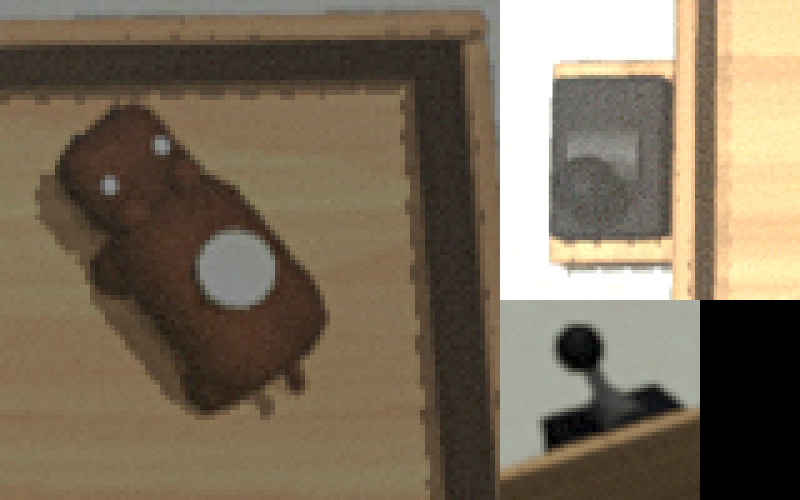

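The crop confirms the pad: a round cream disc centred at crop (236,269), i.e. top px (442.2,258.8), on the dark-brown hippo. The toggle ball is at top px (205.1,315.9) and side px (209.6,201.5), leaning to the front, which is off.

```bash
python3 - <<'E'
from h import *
import pickle
from scipy.spatial.transform import Rotation as Ro
s,D=pickle.load(open('d0.pkl','rb'));T,S=D['top'],D['side']
p,a=blob(T['image'],(0,0,90),(180,40,255),(425,248,455,272));q,b=blob(S['image'],(0,0,110),(180,60,255),(352,280,374,300))
print('pad',p,a,q,b,tri(T,p,S,q),onz(T,p,.084),onz(S,q,.084))
print('ball',tri(T,(205.1,315.9),S,(209.6,201.5)))
L=np.array([[155,220],[155,-220],[-167,235],[-167,-235]])/1e3
W=np.array([onz(T,x,z)[:2] for x,z in(((229,212),.075),((493,208),.075),((215,411),.085),((519,406),.085))])
l,w=L-L.mean(0),W-W.mean(0);H=l.T@w;th=np.arctan2(H[0,1]-H[1,0],H[0,0]+H[1,1])
R=np.array([[np.cos(th),-np.sin(th)],[np.sin(th),np.cos(th)]]);t=W.mean(0)-R@L.mean(0)
print('drawer',t,np.degrees(th),'resid',(L@R.T+t-W)*1e3)
for g in(0,.2,1):
    x=.05*np.sin(g-.5);print('ball@',g,R@[x,.25]+t)
M=Ro.from_quat(s['ee_rot']).as_matrix();print(M.round(3));
P=onz(T,p,.084)[:2]
print('pad in drawer',R.T@(P-t), 'hippo head px dir')
E
```

```text
pad [441.81151832 258.17277487] [  9   3  16  15 191] [362.14705882 288.34558824] [  2   3  17  11 136] (array([ 0.66242323, -0.13057671,  0.08233382]), np.float64(0.0008189728710550074)) [ 0.66170644 -0.13011182  0.084     ] [ 0.66164797 -0.13248414  0.084     ]
ball (array([0.51569919, 0.22612802, 0.11057346]), np.float64(0.002166759638568581))
drawer [ 0.57470858 -0.01443607] 9.068211237093601 resid [[ 2.50405448  1.64286917]
 [ 2.86957801 -0.13298469]
 [-2.51739547  1.22398939]
 [-2.85623701 -2.73387387]]
ball@ 0 [0.51163436 0.22866116]
ball@ 0.2 [0.5207147  0.23011043]
ball@ 1 [0.5589777 0.2362174]
[[-0.954  0.301 -0.001]
 [ 0.301  0.954 -0.002]
 [ 0.    -0.002 -1.   ]]
pad in drawer [ 0.06767882 -0.12794171] hippo head px dir
```

Call:
carry_out(targets=[[[-0.02, -0.011, 0], -3], [[-0.055, -0.032, 0], -6], [[-0.1, -0.058, 0], -9], [[-0.15, -0.088, 0], -12], [[-0.2, -0.117, 0], -15], [[-0.25, -0.146, 0], -18], [[-0.3, -0.175, 0], -21], [[-0.34, -0.199, 0], -24], [[-0.365, -0.214, 0], -26.6], [[-0.38, -0.222, 0], -26.6], [[-0.38, -0.222, 0.03], -26.6], [[-0.38, -0.222, 0.07], -26.6], [[-0.38, -0.222, 0.1], -26.6], [[-0.38, -0.222, 0.117], -26.6], [[-0.38, -0.222, 0.117], -26.6]], grip=0, squeeze=5)

```text
time_s: 2.02
ee_pos: [0.4677, 0.2224, 0.1154]
ee_rot: [-0.079, 0.997, -0.0, -0.001]
ft_force: [-0.6, 0.8, 0.3]
opening: 0.0005
grip_force: 0.0
```

Call:
carry_out(targets=[[[-0.008, 0, 0], 0], [[-0.016, 0, 0], 0], [[-0.024, 0, 0], 0], [[-0.03, 0, 0], 0], [[-0.036, 0, 0], 0], [[-0.042, 0, 0], 0], [[-0.048, 0, 0], 0], [[-0.054, 0, 0], 0], [[-0.06, 0, 0], 0], [[-0.064, 0, 0], 0], [[-0.066, 0, 0], 0], [[-0.068, 0, 0], 0], [[-0.068, 0, 0], 0]])

```text
time_s: 3.65
ee_pos: [0.5347, 0.2328, 0.1158]
ee_rot: [-0.079, 0.997, -0.0, -0.001]
ft_force: [-4.4, -1.0, 1.2]
opening: 0.0004
grip_force: 2.5
```

```bash
cat > look.py <<'E'
from h import *
from cell import env
import sys
S=env.capture('side');T=env.capture('top')
k=sys.argv[1]
A=cv2.resize(S['image'][180:240,180:260],(400,300),interpolation=3);B=cv2.resize(T['image'][250:350,170:270],(400,400),interpolation=3)
o=np.zeros((400,800,3),np.uint8);o[:300,:400]=np.clip(A*1.5,0,255);o[:,400:]=np.clip(B*2.,0,255);cv2.imwrite(f'pics/{k}.png',o)
for g in(0,1):
    x,z=.05*np.sin(g-.5),.062+.05*np.cos(g-.5)
    w=[.57471+.9875*x-.1576*.25,-.01444+.1576*x+.9875*.25,z];print(g,proj(S,w),proj(T,w))
E
python3 look.py push1
```

```text
0 [207.01756574 203.53253228] [203.87838225 317.83959833]
1 [228.40340573 197.40853721] [204.66122891 287.00003868]
```

View pics/push1.png

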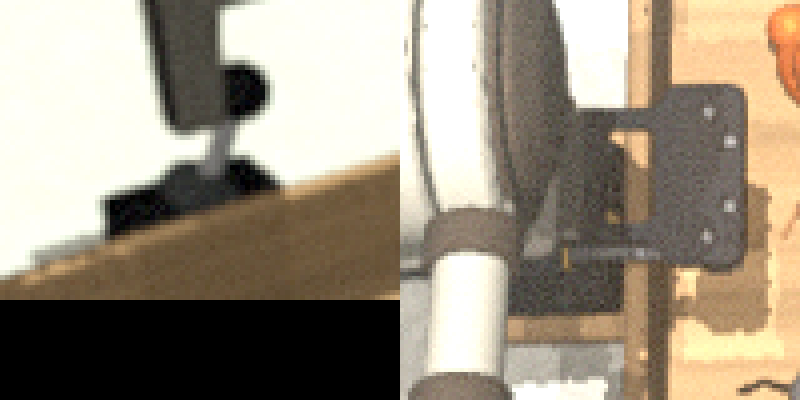

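The finger is against the ball. The ball is at side px (228.6,198), about the predicted on position (228.4,197.4). I'll push a little further and watch for the force to rise at the stop.

Call:
carry_out(targets=[[[-0.001, 0, 0], 0], [[-0.002, 0, 0], 0], [[-0.003, 0, 0], 0], [[-0.003, 0, 0], 0]])

```text
time_s: 4.25
ee_pos: [0.5352, 0.2329, 0.1157]
ee_rot: [-0.079, 0.997, -0.001, -0.005]
ft_force: [-14.6, -3.4, 7.8]
opening: 0.0004
grip_force: 7.3
```

The force rose to 15 N with almost no travel, so the toggle is at its stop. Backing off and up.

Call:
carry_out(targets=[[[0.01, 0, 0], 0], [[0.03, 0, 0], 0], [[0.05, 0, 0], 0], [[0.055, 0, -0.02], 0], [[0.055, 0, -0.06], 0], [[0.055, 0, -0.1], 0], [[0.055, 0, -0.115], 0], [[0.055, 0, -0.115], 0]])

```text
time_s: 5.25
ee_pos: [0.4852, 0.2249, 0.232]
ee_rot: [-0.079, 0.997, 0.0, 0.001]
ft_force: [0.2, -1.0, 0.5]
opening: 0.0006
grip_force: 0.0
```

```bash
python3 look.py push2; python3 - <<'E'
from h import *
import pickle
from cell import env
from scipy.spatial.transform import Rotation as Ro
s=env.get_state();S=env.capture('side')
q,b=blob(S['image'],(0,0,110),(180,60,255),(352,280,374,300));print('pad side',q)
M=Ro.from_quat(s['ee_rot']).as_matrix();print(s['ee_pos'],s['ft_force'],M.round(3).tolist())
print('shift to pad xy',M.T@(np.array([.662,-.131,.23])-s['ee_pos']))
# hippo heading in top: head (421,236), rear (446,280)
T=pickle.load(open('d0.pkl','rb'))[1]['top'];d=onz(T,(422,237),.06)-onz(T,(449,280),.06);print('head dir deg',np.degrees(np.arctan2(d[1],d[0])))
E
```

```text
0 [207.01756574 203.53253228] [203.87838225 317.83959833]
1 [228.40340573 197.40853721] [204.66122891 287.00003868]
pad side [362.13868613 288.30656934]
[0.48378412 0.22453672 0.22957377] [0.73742704 0.11130205 0.19444261] [[-0.987, -0.158, -0.002], [-0.158, 0.987, -0.0], [0.002, -0.0, -1.0]]
shift to pad xy [-0.11990465 -0.37919642 -0.0006254 ]
head dir deg 38.270486138345376
```

View pics/push2.png

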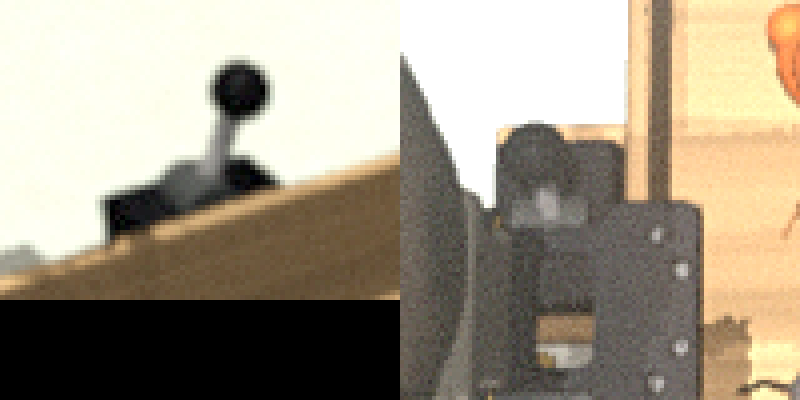

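The toggle stays leaning fully back: ball at crop (241,89), i.e. side px (228,198). It is on, and the pad has not moved. Next I go over the pad.

Call:
carry_out(targets=[[[-0.006, -0.02, 0], 0], [[-0.018, -0.057, 0], 0], [[-0.032, -0.1, 0], 0], [[-0.047, -0.15, 0], 0], [[-0.063, -0.2, 0], 0], [[-0.079, -0.25, 0], 0], [[-0.095, -0.3, 0], 0], [[-0.108, -0.34, 0], 0], [[-0.116, -0.367, 0], 0], [[-0.12, -0.379, 0], 0], [[-0.12, -0.379, 0.03], 0], [[-0.12, -0.379, 0.07], 0], [[-0.12, -0.379, 0.09], 0], [[-0.12, -0.379, 0.105], 0], [[-0.12, -0.379, 0.112], 0], [[-0.12, -0.379, 0.112], 0], [[-0.12, -0.379, 0.112], 0]])

```text
time_s: 7.52
ee_pos: [0.6635, -0.1308, 0.1206]
ee_rot: [-0.079, 0.997, -0.0, 0.001]
ft_force: [-0.9, 0.1, 0.4]
opening: 0.0005
grip_force: 0.0
```

```bash
python3 - <<'E'
from h import *
from cell import env
s=env.get_state();print(s['ee_pos'],s['ft_force'])
S=env.capture('side');W=env.capture('wrist')
A=cv2.resize(S['image'][230:330,310:410],(400,400),interpolation=3);B=cv2.resize(W['image'],(400,300))
o=np.zeros((400,800,3),np.uint8);o[:,:400]=np.clip(A*1.5,0,255);o[:300,400:]=np.clip(B*1.5,0,255);cv2.imwrite('pics/pad1.png',o)
print(proj(S,(.662,-.131,.084)),proj(S,s['ee_pos']-[0,0,.019]))
E
```

```text
[ 0.6635448  -0.13084362  0.12064915] [-0.89759883  0.13362165  0.39709146]
[361.85794285 287.78750364] [363.16620893 278.54757797]
```

View pics/pad1.png

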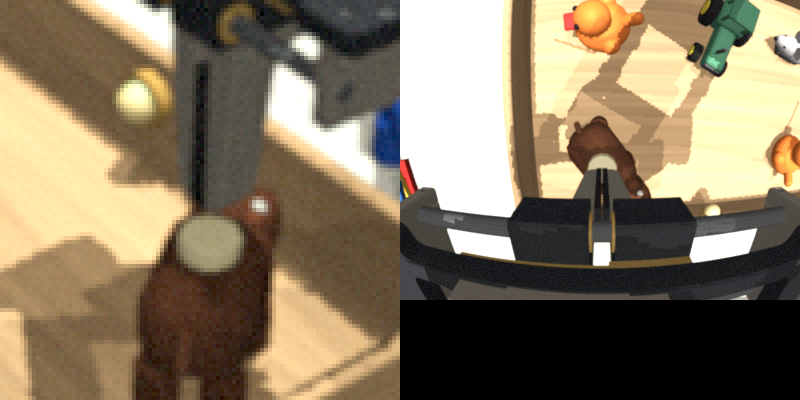

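The fingertips are right above the pad (crop (211,245)) in the side view, and the wrist view agrees. Lowering in small steps.

Call:
carry_out(targets=[[[0.001, 0, 0.004], 0], [[0.001, 0, 0.008], 0], [[0.001, 0, 0.012], 0], [[0.001, 0, 0.014], 0], [[0.001, 0, 0.016], 0], [[0.001, 0, 0.016], 0]])

```text
time_s: 8.38
ee_pos: [0.6617, -0.1307, 0.1031]
ee_rot: [-0.079, 0.997, 0.0, -0.0]
ft_force: [0.5, 0.2, -1.3]
opening: 0.0006
grip_force: 0.0
```

Call:
carry_out(targets=[[[0, 0, 0.001], 0], [[0, 0, 0.001], 0], [[0, 0, 0.002], 0], [[0, 0, 0.002], 0]])

```text
time_s: 8.88
ee_pos: [0.6619, -0.1308, 0.1015]
ee_rot: [-0.079, 0.997, -0.0, 0.0]
ft_force: [0.1, -0.3, 1.9]
opening: 0.0008
grip_force: 0.8
```

Call:
carry_out(targets=[[[0, 0, 0.001], 0], [[0, 0, 0.001], 0], [[0, 0, 0.001], 0], [[0, 0, 0.001], 0]])

```text
time_s: 9.38
ee_pos: [0.662, -0.1308, 0.1005]
ee_rot: [-0.079, 0.997, -0.0, 0.0]
ft_force: [0.1, 0.0, 3.1]
opening: 0.0005
grip_force: 1.5
```

Contact is confirmed: the force rises about 1.2 N per mm, as the pad's springiness predicts, and is now 3 N. A brief further hold, then straight up and well away.

Call:
carry_out(targets=[[[0, 0, 0], 0], [[0, 0, 0], 0], [[0, 0, -0.006], 0], [[0, 0, -0.03], 0], [[0, 0, -0.07], 0], [[0, 0, -0.11], 0], [[0, 0, -0.14], 0], [[0.02, 0.02, -0.15], 0], [[0.06, 0.06, -0.15], 0], [[0.1, 0.1, -0.15], 0], [[0.14, 0.14, -0.15], 0], [[0.18, 0.18, -0.15], 0], [[0.2, 0.21, -0.15], 0], [[0.21, 0.22, -0.15], 0], [[0.21, 0.22, -0.15], 0], [[0.21, 0.22, -0.15], 0]])

```text
time_s: 11.38
ee_pos: [0.4204, 0.0526, 0.2504]
ee_rot: [-0.079, 0.997, -0.0, 0.0]
ft_force: [-0.7, -0.1, 0.7]
opening: 0.0005
grip_force: 0.0
```

```bash
python3 - <<'E'
from h import *
from cell import env
s=env.get_state();print(s['time_s'],s['ee_pos'],s['ft_force'])
S=env.capture('side');q,b=blob(S['image'],(0,0,110),(180,60,255),(352,280,374,300));print('pad side',q)
cv2.imwrite('pics/end.png',S['image'])
E
```

```text
11.375 [0.42038858 0.05262259 0.25036552] [-0.65162899 -0.1297286   0.71960413]
pad side [362.12318841 288.38405797]
```

View pics/end.png

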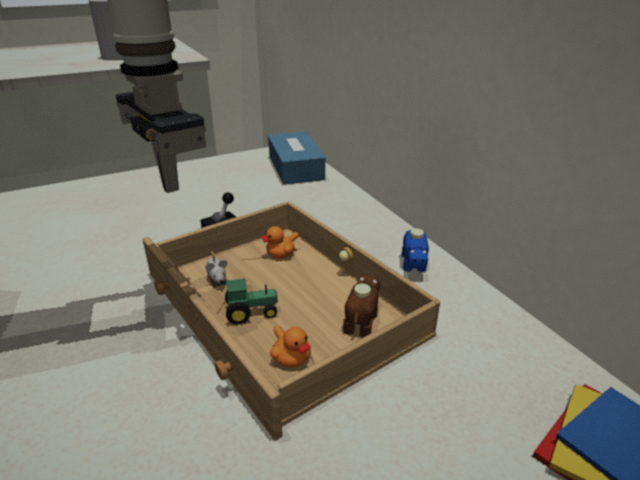

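The switch still leans to the back, with its ball at (228,198). The pad is unmoved at (362,288), the toys are undisturbed, and the hand is clear.

```bash
python3 -c "
from cell import env
print(env.close_job())"
```

```text
the job is handed in; nothing more can be done
None
```

The job is handed in: I pushed the switch to its on stop, then rested the fingertips on the brown hippo's cream pad at about 2–3 N for roughly a second and drew the hand well away; the last image shows the hippo and the other toys unmoved.

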